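# Build the order tower at the packing bench

## Task

The order tower has been begun with the wrong box: take the red box off the stacking base and stand it squarely on the rectangle on the orange returns plate. Then build the tower on the base, one piece after another: the blue box at the bottom, the grey box on it, the green box on that and the yellow lid on top, each fully seated in the piece below. Keep the boxes upright so that nothing spills, and leave the cup, the tape and the scanner alone.

Things in the scene. Friction and masses are not known exactly. Their poses are not given: they have to be found in the camera images.
- base: fixed dark steel stacking base, 120 x 88 mm, with a white lip round a recess of 85 x 53 mm (x, y). Origin: centre of underside, on the table; x along its length. Recess floor 10 mm, lip top 15 mm above the origin; a box's foot fits in with 2.5 mm play all round, its origin then 10 mm above the base's. The red box stands in it at the start, the lip showing round it
- returns: fixed orange returns plate lying on the table, 130 x 98 x 6 mm, with a black rectangle drawn on it where a box is to stand (in the middle, a little larger than a box, long way along x). Origin: centre of its underside; top face 6 mm above it
- red_box: red open plastic box with steel pins fixed in it below the rim, 90 x 58 mm (x, y), 51 mm high, upright, 0.15-0.3 kg. Origin: centre of underside, x along length, same both ways round. Lowest 6 mm: a foot 80 x 48 mm, edges rounded; above it plain upright sides, walls 3 mm. The foot fits a like box's rim with 2 mm play all round: stacked, origins are 45 mm apart. Starts on the base
- blue_box: blue open plastic box with brass fittings fixed in it below the rim, 90 x 58 mm (x, y), 51 mm high, upright, 0.15-0.3 kg. Origin: centre of underside, x along length, same both ways round. Lowest 6 mm: a foot 80 x 48 mm, edges rounded; above it plain upright sides, walls 3 mm. The foot fits a like box's rim with 2 mm play all round: stacked, origins are 45 mm apart
- grey_box: grey open plastic box with white blocks fixed in it below the rim, 90 x 58 mm (x, y), 51 mm high, upright, 0.15-0.3 kg. Origin: centre of underside, x along length, same both ways round. Lowest 6 mm: a foot 80 x 48 mm, edges rounded; above it plain upright sides, walls 3 mm. The foot fits a like box's rim with 2 mm play all round: stacked, origins are 45 mm apart
- green_box: green open plastic box with copper rings fixed in it below the rim, 90 x 58 mm (x, y), 51 mm high, upright, 0.15-0.3 kg. Origin: centre of underside, x along length, same both ways round. Lowest 6 mm: a foot 80 x 48 mm, edges rounded; above it plain upright sides, walls 3 mm. The foot fits a like box's rim with 2 mm play all round: stacked, origins are 45 mm apart
- lid: yellow lid, black bridge handle, upright, 0.1 kg. Plate 90 x 58 mm (x, y), top 10 mm above the origin; under it a 6 mm deep foot like the boxes'. Origin: centre of the foot's underside. Seated, it is 45 mm above the box's origin. Handle bar along x over the middle: 60 mm long, 14 mm wide (y), 28 to 40 mm above the origin, open beneath for 40 mm between end posts
- cup: bystander: orange drinking cup, 76 mm across at the rim, 92 mm high, standing upright; origin: centre of its underside
- tape: bystander: roll of brown tape lying flat, 96 mm across, 48 mm high; origin: centre of its underside
- scanner: bystander: black and grey hand scanner lying flat, about 175 mm long, 55 mm wide, 30 mm high; origin under the middle of its head, handle to -x
Mind the look-alikes: they are no part of the job. What is shaped like the returns but pink is not meant.

How it is judged:
By the outcome, as a careful person would: the job done as asked, in the order asked, and still so for the second after the job is handed in, with the robot touching nothing.
It also fails if it takes over 144 s, if anything falls off the work surface, if the arm or the gripper's body presses on something with over 40 N, if the wrist force passes 120 N, or if a joint passes its speed limit or range.

## Robot

A 6-joint arm with a two-finger parallel gripper is mounted at the origin on the work surface. World frame = base frame: x ahead of the robot, y to its left, z up, the work surface at z = 0. Lengths are in m, angles in rad, forces in N, time in s.
With the tool pointing down it reaches from about 0.35 to 0.975 m from the base axis. Payload 7.1 kg.
Tool frame: the origin (TCP) lies midway between the tips of the shut fingers; the grasp point (between the pads) lies 19 mm behind it; z points along the fingers, x is the direction in which the jaws open and shut, and the axes are right-handed (so a half turn about z gives the same grasp; the last joint's range is limited). The gripper opens to 88 mm and grips with 3 to 60 N. Pads are 20 mm wide; open, the fingers measure 115 mm over their backs; the gripper's body (75 mm by 178 mm) begins 61 mm behind the grasp point.
Start: joints at [-1.301, 0.423, 1.63, -0, 1.089, -0.019], TCP at [0.178, -0.599, 0.223] pointing down, gripper open.
Joint ranges: [-3, 3], [-0.9, 2.11], [0.09, 2.58], [-1.31, 4.45], [0.11, 2.69], [-2.54, 2.54]. Speed limits (rad/s): [2.39, 2.39, 3.01, 3.14, 3.14, 3.14].

## Interface

Orientations are given as a unit quaternion [w, x, y, z].
In Python, from station import move_pose, movel, movej, command_gripper, wait, inverse_kinematics, read_camera, camera_info, MotionError, job_done, get_time, get_joint_pos, get_qvel, get_effort, get_tcp_pos, get_ee_rot, get_ft_force, get_ft_torque, get_grip_width gives the robot as it stands. Calls block until the motion is done:
- move_pose(position, orientation): joint-space move of the TCP to a pose.
- movel(position, frame=None, v=0.15, until_force=None): straight line of the TCP; frame=None keeps the orientation; v is the mean speed in m/s. With until_force (N) it stops when the force on the tool has changed by that much, and returns True; else False.
- movej(angles): joint-space move.
- command_gripper(opening): opening from 0.0 (shut) to 1.0 (fully open); the grip force is fixed at half the most; returns when the fingers have stopped.
- wait(seconds).
- inverse_kinematics(position, orientation): joint angles nearest the present ones, or None.
- read_camera(name): name is "side" or "top"; returns the picture (400x640x3 uint8, red, green, blue); there is no depth.
- camera_info(name): a dict with "intrinsics" (3x3 intrinsics, pixels), "T" (4x4, takes a point from camera to world coordinates). Camera axes: x right, y up, looking along -z (the intrinsics and any distortion apply to the point x, -y, -z); pixel columns grow to the right and rows downward; lengths in m; the calibration is good to about 2 mm. A picture is of the moment at which its call begins. camera_info takes no time and is no camera call.
A pose or a line that the arm cannot do raises MotionError and nothing moves.
- job_done(): hands the job in, once; it reports no verdict.
Readings, each from a call of its own:
- get_time(): time.
- get_joint_pos(): joint angles.
- get_qvel(): joint speeds.
- get_effort(): joint torques, N m.
- get_tcp_pos(): TCP position.
- get_ee_rot(): TCP orientation.
- get_ft_force(): force on the tool from outside, world axes, zero at the start.
- get_ft_torque(): the same for the moment, N m.
- get_grip_width(): opening from 0.0 (shut) to 1.0 (fully open).
Only numpy, scipy, OpenCV 4.12 (cv2) and the standard library are available. Lean on these libraries where they do the work, as an engineer would, in place of code of your own. Each camera call takes 0.05 s, during which the arm holds its last target. There are 200 camera calls.

## Working session

There is one attempt and no reset: what is moved stays moved. The work goes in short steps, each a Python script; the robot and the scene stay as the last script left them, time stands still between calls to the robot, and variables do not carry over. Pictures are saved under pics/ and viewed, about 12 in all and at most 16, crops included, and the job is handed in when it is done.

```bash
ls; mkdir -p pics
python3 - <<'E'
from station import *
import cv2
for n in("top","side"):
    cv2.imwrite(f"pics/{n}0.png",read_camera(n)[:,:,::-1]); c=camera_info(n); print(n,c)
E
```

```text
pics
top {'intrinsics': array([[502.56124037,   0.        , 312.23253328],
       [  0.        , 502.56124037, 200.81817558],
       [  0.        ,   0.        ,   1.        ]]), 'T': array([[ 2.89077902e-03,  9.79372136e-01, -2.02044210e-01,
         2.24229380e-01],
       [-9.99992873e-01,  3.32183205e-03,  1.79441585e-03,
        -4.95718682e-02],
       [ 2.42855781e-03,  2.02037582e-01,  9.79374758e-01,
         1.79706149e+00],
       [ 0.00000000e+00,  0.00000000e+00,  0.00000000e+00,
         1.00000000e+00]])}
side {'intrinsics': array([[465.03479377,   0.        , 318.21933397],
       [  0.        , 465.03479377, 198.0412572 ],
       [  0.        ,   0.        ,   1.        ]]), 'T': array([[-0.92750084,  0.18646184, -0.32399718,  0.16457238],
       [-0.37315062, -0.51369342,  0.7725786 ,  1.04648115],
       [-0.02237879,  0.83746704,  0.54602943,  0.82001493],
       [ 0.        ,  0.        ,  0.        ,  1.        ]])}
```

View pics/top0.png

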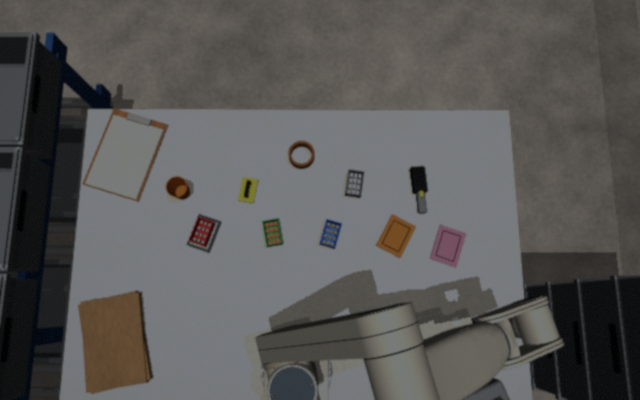

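View pics/side0.png

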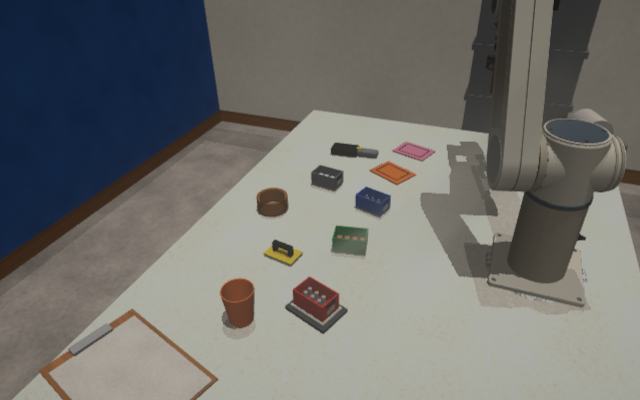

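Top view: red box on base ≈(204,232), green (273,233), blue (330,234), grey (355,183), lid (248,189), orange plate (396,235), pink plate a decoy (448,245). The side view agrees. Next, enlarged crops.

Run:
```python
import cv2,numpy as np
t=cv2.imread("pics/top0.png");s=cv2.imread("pics/side0.png")
a=cv2.resize(t[160:270,175:435],None,fx=3,fy=3,interpolation=cv2.INTER_CUBIC)
cv2.imwrite("pics/c1.png",cv2.convertScaleAbs(a,alpha=1.3))
a=cv2.resize(s[155:335,225:425],None,fx=3.3,fy=3.3,interpolation=cv2.INTER_CUBIC)
cv2.imwrite("pics/c2.png",a)
```

```text
(no output)
```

View pics/c1.png

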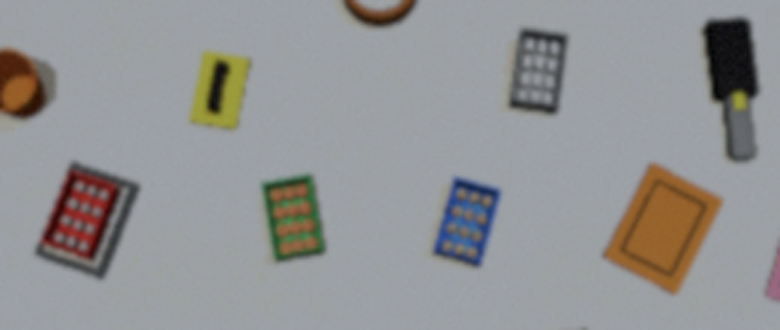

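View pics/c2.png

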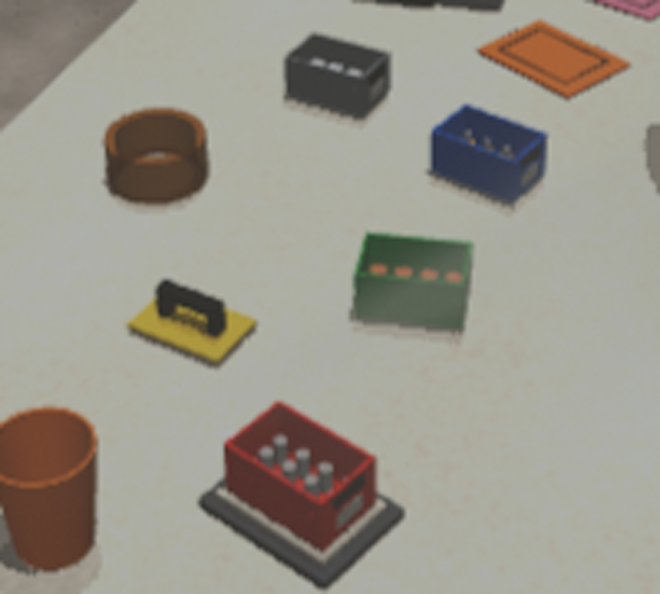

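The crops show all boxes unoccluded. Red sits inside the white lip and the rectangle on the orange plate is clear. I'll fit silhouettes in both cameras.

```bash
cat > vis.py <<'E'
import cv2,numpy as np
from scipy.optimize import minimize
from station import read_camera,camera_info
U=6
def prism(lx,ly,z0,z1): return np.array([[sx*lx/2,sy*ly/2,z] for sx in(-1,1) for sy in(-1,1) for z in(z0,z1)])/1e3
BOX=[np.vstack([prism(90,58,6,51),prism(80,48,0,6)])]
LID=[np.vstack([prism(90,58,6,10),prism(80,48,0,6)]),prism(60,14,10,40)]
BASE=[prism(120,88,0,15)]
PLATE=[prism(130,98,0,6)]
RED_ON_BASE=BASE+[BOX[0]+[0,0,.01]]
def proj(cam,P):
    c=camera_info(cam);T=c["T"];q=(P-T[:3,3])@T[:3,:3];q=q*[1,-1,-1]
    p=q@c["intrinsics"].T; return p[:,:2]/p[:,2:]
def world(pose,P,z=0):
    x,y,a=pose;R=np.array([[np.cos(a),-np.sin(a)],[np.sin(a),np.cos(a)]])
    return np.c_[P[:,:2]@R.T+[x,y],P[:,2]+z]
def pixel_to_z(cam,uv,z):
    c=camera_info(cam);K=c["intrinsics"];T=c["T"]
    d=T[:3,:3]@(np.linalg.inv(K)@[uv[0],uv[1],1]*[1,-1,-1]); o=T[:3,3]
    return o+d*(z-o[2])/d[2]
def window(cam,pose,m=22):
    u,v=np.round(proj(cam,np.array([[pose[0],pose[1],.02]]))[0]).astype(int)
    return max(u-m,0),max(v-m,0),2*m+1
def mask(img,w,thr,sel=None):
    x,y,n=w;c=img[y:y+n,x:x+n].astype(np.float32)
    c=cv2.resize(c,None,fx=U,fy=U,interpolation=cv2.INTER_CUBIC)
    if sel is not None: m=sel(c)
    else:
        bg=np.median(np.vstack([c[:U*2].reshape(-1,3),c[-U*2:].reshape(-1,3),c[:,:U*2].reshape(-1,3),c[:,-U*2:].reshape(-1,3)]),0)
        m=np.linalg.norm(c-bg,axis=2)>thr
    m=m.astype(np.uint8)
    cs,_=cv2.findContours(m,cv2.RETR_EXTERNAL,cv2.CHAIN_APPROX_NONE)
    ctr=n*U/2
    big=[k for k in cs if cv2.contourArea(k)>40*U*U]
    if not big:return m*0
    k=min(big,key=lambda k:-cv2.pointPolygonTest(k,(ctr,ctr),True))
    o=np.zeros_like(m);cv2.drawContours(o,[k],-1,1,-1);return o
def render(cam,model,pose,w,z):
    o=np.zeros((w[2]*U,)*2,np.uint8)
    for P in model:
        p=(proj(cam,world(pose,P,z))-[w[0],w[1]]+.5)*U-.5
        cv2.fillConvexPoly(o,cv2.convexHull(np.round(p*16).astype(np.int32)),1,shift=4)
    return o
def fit(imgs,model,pose0,z=0,thr={"top":40,"side":45},sel=None,cams=("top","side"),m={"top":25,"side":40}):
    W={c:window(c,pose0,m[c]) for c in cams};M={c:mask(imgs[c],W[c],thr[c],sel) for c in cams}
    def cost(p,cs=cams):
        return sum((render(c,model,p,W[c],z)^M[c]).sum()/M[c].sum().clip(1) for c in cs)
    def opt(p0,cs):
        b=None
        for da in (0,.12,-.12):
            s=np.array(p0)+[0,0,da]
            r=minimize(cost,s,args=(cs,),method="Nelder-Mead",options=dict(initial_simplex=np.vstack([s,s+[.01,0,0],s+[0,.01,0],s+[0,0,.15]]),xatol=2e-5,fatol=1e-4))
            if b is None or r.fun<b.fun:b=r
        return b
    r=opt(pose0,cams); each=[opt(r.x,(c,)) for c in cams]
    return r,each
E
cat > m1.py <<'E'
from vis import *
I={c:cv2.imread(f"pics/{c}0.png")[:,:,::-1] for c in("top","side")}
def rsel(c): return (c[...,0]-np.maximum(c[...,1],c[...,2])>25)
A=np.deg2rad
# guess: px, model, z, yaw (world yaw; top image up=+x, left=+y)
G=dict(base=((204,233),RED_ON_BASE,0,-20,None),red=((203,232),BOX,.01,-20,rsel),green=((273,233),BOX,0,8,None),blue=((330,234),BOX,0,-14,None),
 grey=((355,183),BOX,0,-8,None),lid=((248,189),LID,0,-8,None),returns=((396,235),PLATE,0,-25,None))
for n,(px,mo,z,a,sel) in G.items():
    p=pixel_to_z("top",px,z+.025)
    r,e=fit(I,mo,[p[0],p[1],A(a)],z,sel=sel)
    f=lambda q:f"{q.x[0]*1e3:7.1f}{q.x[1]*1e3:7.1f}{np.degrees(q.x[2]):6.1f} c={q.fun:.3f}"
    print(n.ljust(8),f(r)," top",f(e[0])," side",f(e[1]))
E
python3 m1.py
```

```text
base       475.3  335.8 -18.7 c=0.061  top   474.7  335.7 -19.0 c=0.019  side   476.2  336.6 -19.4 c=0.027Traceback (most recent call last):
  File "m1.py", line 10, in <module>
    r,e=fit(I,mo,[p[0],p[1],A(a)],z,sel=sel)
        ~~~^^^^^^^^^^^^^^^^^^^^^^^^^^^^^^^^^
  File "vis.py", line 55, in fit
    r=opt(pose0,cams); each=[opt(r.x,(c,)) for c in cams]
  File "vis.py", line 52, in opt
    r=minimize(cost,s,args=(cs,),method="Nelder-Mead",options=dict(initial_simplex=np.vstack([s,s+[.01,0,0],s+[0,.01,0],s+[0,0,.15]]),xatol=2e-5,fatol=1e-4))
    res = _minimize_neldermead(fun, x0, args, callback, bounds=bounds,
                               **options)
    fxr = func(xr)
    fx = function(np.copy(x), *(wrapper_args + args))
  File "vis.py", line 47, in cost
    return sum((render(c,model,p,W[c],z)^M[c]).sum()/M[c].sum().clip(1) for c in cs)
  File "vis.py", line 47, in <genexpr>
    return sum((render(c,model,p,W[c],z)^M[c]).sum()/M[c].sum().clip(1) for c in cs)
                ~~~~~~^^^^^^^^^^^^^^^^^^
  File "vis.py", line 41, in render
    p=(proj(cam,world(pose,P,z))-[w[0],w[1]]+.5)*U-.5
       ~~~~^^^^^^^^^^^^^^^^^^^^^
  File "vis.py", line 12, in proj
    c=camera_info(cam);T=c["T"];q=(P-T[:3,3])@T[:3,:3];q=q*[1,-1,-1]
ValueError: time passes only in moves, steps and waits
```

```bash
sed -i 's/^from station.*/from functools import lru_cache\nimport station\nfrom station import read_camera\ncamera_info=lru_cache(station.camera_info)/' vis.py; python3 m1.py; python3 -c "
from station import *;print(get_time(),get_tcp_pos(),get_ee_rot(),get_ft_force())"
```

```text
base       475.3  335.8 -18.7 c=0.061  top   474.7  335.7 -19.0 c=0.019  side   476.2  336.6 -19.4 c=0.027
red        476.3  335.5 -19.0 c=0.141  top   476.6  337.1 -17.8 c=0.117  side   476.5  335.1 -19.2 c=0.015
green      475.0   89.2  10.3 c=0.154  top   474.0   88.0   8.5 c=0.072  side   474.6   93.3   9.2 c=0.067
blue       470.8 -116.2 -15.6 c=0.131  top   469.9 -116.3 -15.6 c=0.038  side   470.4 -110.1 -14.2 c=0.079
grey       654.2 -203.2  -8.4 c=0.128  top   653.4 -203.4  -8.2 c=0.042  side   653.6 -197.7  -8.1 c=0.075
lid        634.0  182.8 -10.2 c=0.150  top   633.7  182.4  -9.8 c=0.023  side   633.7  187.3  -7.4 c=0.093
returns    467.7 -352.0 -28.3 c=0.049  top   467.5 -352.5 -28.2 c=0.010  side   468.3 -350.6 -27.8 c=0.018
0.1 [ 0.17790524 -0.59862527  0.22198759] [-4.18901602e-04  8.01513753e-01 -5.97975946e-01 -5.45351613e-04] [-0.34325372 -0.09208771 -0.59592913]
```

```bash
sed -i 's/sel=sel)/sel=sel,thr=T)/; s/^for n,/T=eval(__import__("sys").argv[1])\nfor n,/' m1.py; for t in '{"top":30,"side":65}' '{"top":55,"side":80}'; do echo $t; python3 m1.py "$t"; done
```

```text
{"top":30,"side":65}
base       475.8  336.4 -19.2 c=0.070  top   475.0  335.7 -19.0 c=0.035  side   476.2  336.6 -19.1 c=0.024
red        476.3  335.5 -19.0 c=0.141  top   476.6  337.1 -17.8 c=0.117  side   476.5  335.1 -19.2 c=0.015
green      475.1   90.3  10.6 c=0.158  top   474.0   88.1   6.7 c=0.106  side   474.9   91.9  10.9 c=0.043
blue       471.0 -115.3 -16.0 c=0.139  top   469.9 -116.4 -16.0 c=0.078  side   470.7 -112.7 -14.2 c=0.052
grey       654.4 -201.8  -8.2 c=0.136  top   653.9 -203.5  -7.3 c=0.080  side   653.9 -199.9  -8.6 c=0.042
lid        634.3  183.4  -9.3 c=0.144  top   634.3  182.4 -10.2 c=0.047  side   634.0  185.9  -7.9 c=0.065
returns    468.0 -351.7 -28.1 c=0.079  top   467.5 -352.7 -28.1 c=0.031  side   468.7 -350.7 -27.5 c=0.040
{"top":55,"side":80}
base       475.2  336.5 -19.0 c=0.073  top   474.5  336.0 -19.0 c=0.028  side   476.1  336.5 -19.3 c=0.030
red        476.3  335.5 -19.0 c=0.141  top   476.6  337.1 -17.8 c=0.117  side   476.5  335.1 -19.2 c=0.015
green      474.7   88.8  10.3 c=0.105  top   474.0   87.8  10.3 c=0.033  side   475.3   90.9  11.4 c=0.032
blue       470.4 -116.0 -15.6 c=0.093  top   470.1 -116.5 -16.0 c=0.024  side   470.9 -113.4 -14.7 c=0.037
grey       654.0 -202.9  -8.5 c=0.079  top   653.8 -203.1  -8.7 c=0.021  side   654.2 -200.2  -6.9 c=0.026
lid        633.7  184.5 -10.8 c=0.179  top   634.3  182.1  -9.9 c=0.098  side   633.9  186.3  -9.1 c=0.046
returns    467.8 -351.7 -28.3 c=0.113  top   467.7 -352.9 -28.7 c=0.038  side   469.0 -351.4 -27.9 c=0.071
```

```bash
cat > rob.py <<'E'
import numpy as np
from station import *
from scipy.spatial.transform import Rotation as R
P=dict(base=(.4753,.3361,-19.1),red=(.4763,.3356,-19.0),green=(.4745,.0886,10.4),blue=(.4704,-.1158,-15.6),
 grey=(.654,-.2028,-8.5),lid=(.6341,.1830,-9.8),returns=(.4677,-.3520,-28.2))
def quat(deg,flip):
    a=np.deg2rad(deg);x=np.array([np.cos(a),np.sin(a),0]);y=np.array([-x[1],x[0],0]);s=-1 if flip else 1
    q=R.from_matrix(np.c_[s*y,s*x,[0,0,-1]]).as_quat();return list(q[[3,0,1,2]])
def goto(p,z,v=.25,joint=False,off=(0,0)):
    """TCP above pose p=(x,y,deg) at height z; picks the grasp half-turn with the smaller wrist angle."""
    pos=[p[0]+off[0],p[1]+off[1],z];best=None
    for f in(0,1):
        q=quat(p[2],f);s=inverse_kinematics(pos,q)
        if s is not None and (best is None or abs(s[5])<best[0]):best=(abs(s[5]),q)
    if joint: move_pose(pos,best[1])
    else: movel(pos,v=v)
def pick(p,zo,h,top=.27):
    goto(p,top,joint=True); goto(p,zo+h+.03,.3); goto(p,zo+h,.1)
    command_gripper(0.); w=get_grip_width()
    goto(p,zo+h+.02,.08); wait(.2)
    print("gripped width mm",w*88,"Fz",get_ft_force()[2].round(2),"t",get_time()); goto(p,top,.3)
def lower(p,zo,h,top=.27,off=(0,0),F=6):
    """bring to above, then down to contact; returns height of contact relative to the expected"""
    goto(p,top,joint=True,off=off); goto(p,zo+h+.015,.25,off=off); wait(.2)
    hit=movel([p[0]+off[0],p[1]+off[1],zo+h-.004],v=.025,until_force=F)
    d=get_tcp_pos()[2]-zo-h
    print("hit",hit,"dz mm",(d*1e3).round(2),"F",get_ft_force().round(1),"T",get_ft_torque().round(2),"t",get_time());return d
def release(p,top=.27):
    command_gripper(1.); z=get_tcp_pos(); movel([z[0],z[1],z[2]+.06],v=.15); movel([z[0],z[1],max(top,z[2]+.08)],v=.3)
E
python3 - <<'E'
from rob import *
pick(P["red"],.01,.022); lower(P["returns"],.006,.022)
E
```

```text
gripped width mm 58.13529225595767 Fz -2.83 t 5.9917
hit True dz mm 0.08 F [0.6 1.  4.5] T [0.1  0.03 0.02] t 11.1583
```

Run:
```python
from rob import *
release(P["returns"]); goto(P["blue"],.27,joint=True)
from vis import *
I={c:read_camera(c) for c in("top","side")}
for c in I: cv2.imwrite(f"pics/{c}1.png",I[c][:,:,::-1])
T={"top":55,"side":70}
def s(n,mo,z=0,sel=None):
    p=P[n]; r,e=fit(I,mo,[p[0],p[1],np.deg2rad(p[2])],z,thr=T,sel=sel)
    for q in(r,*e):print(n,(q.x[:2]*1e3).round(1),np.degrees(q.x[2]).round(1),round(q.fun,3))
s("base",BASE)
P["red"]=P["returns"]; s("red",BOX,.006,lambda c:(c[...,0]-c[...,2]>25)&(c[...,1]-c[...,2]<c[...,0]*.22))
a=I["top"][200:265,370:435];b=I["side"][145:200,350:430]
cv2.imwrite("pics/r1.png",np.hstack([cv2.resize(a,(390,390),interpolation=2),cv2.resize(b,(390,390),interpolation=2)])[:,:,::-1])
```

```text
base [475.  336.7] -19.2 0.122
base [474.5 335.7] -19.0 0.028
base [476.3 337. ] -19.0 0.08
red [ 469.5 -343.1] -12.2 0.828
red [ 464.9 -349. ] -1.7 0.483
red [ 460.8 -314. ] -26.7 0.323
```

View pics/r1.png

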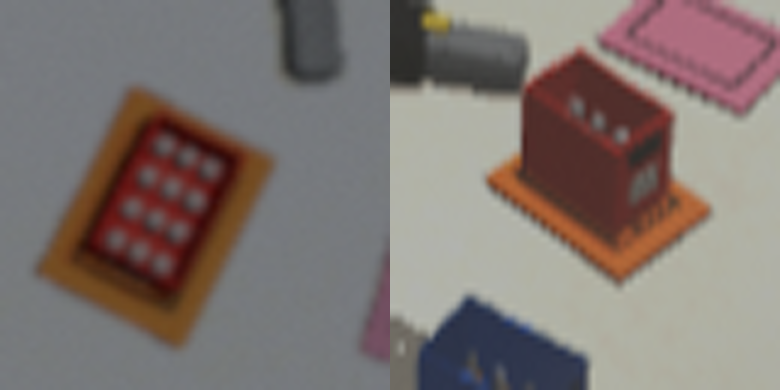

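Red stands squared inside the rectangle; the offset up and right in the top crop is rim parallax. The base fit is unchanged. Now blue.

Run:
```python
from rob import *
pick(P["blue"],0,.022); d=lower(P["base"],.01,.022)
if abs(d)<.0012: release(P["base"]); print("released",get_time())
```

```text
gripped width mm 57.93304844350282 Fz -2.24 t 18.4833
hit True dz mm 0.19 F [ 0.2 -0.4  2.6] T [ 0.05 -0.2   0.06] t 22.875
released 24.825
```

Run:
```python
from rob import *
pick(P["grey"],0,.022); d=lower(P["base"],.055,.022)
if abs(d)<.0012: release(P["base"]); print("released",get_time())
```

```text
gripped width mm 57.64252204980774 Fz -2.54 t 29.3667
hit True dz mm 0.18 F [-1.  -0.2  5.5] T [ 0.08 -0.05  0.08] t 33.9667
released 35.7667
```

Run:
```python
from rob import *
pick(P["green"],0,.022); d=lower(P["base"],.1,.022)
if abs(d)<.0012: release(P["base"],.3); print("released",get_time())
goto(P["lid"],.3,joint=True)
import cv2,numpy as np
I={c:read_camera(c) for c in("top","side")}
for c in I: cv2.imwrite(f"pics/{c}2.png",I[c][:,:,::-1])
a=I["top"][160:265,165:285];b=I["side"][210:340,210:370]
cv2.imwrite("pics/r2.png",np.hstack([cv2.resize(a,(390,390),interpolation=2),cv2.resize(b,(400,390),interpolation=2)])[:,:,::-1])
```

```text
gripped width mm 58.10685712301923 Fz -1.85 t 40.1583
hit True dz mm 0.15 F [-1.   0.1  4.3] T [-0.05 -0.09  0.06] t 44.4333
released 46.1833
```

View pics/r2.png

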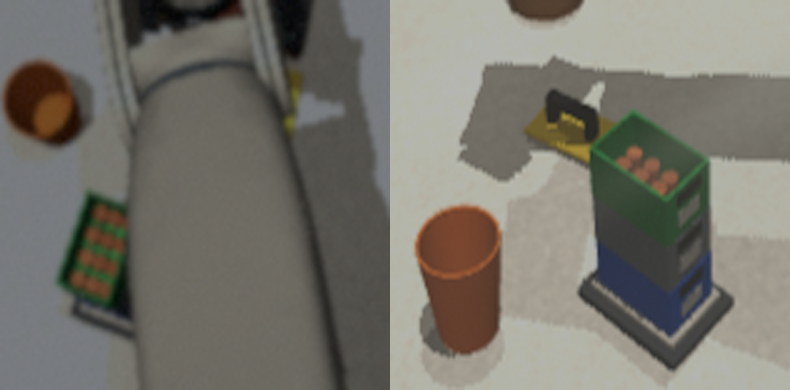

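The side crop shows the tower blue/grey/green, straight and flush on the base, with the lid untouched.

Run:
```python
from rob import *
pick(P["lid"],0,.016,.3); d=lower(P["base"],.145,.016,.3,F=5)
if abs(d)<.0012: release(P["base"],.3); print("released",get_time())
movej([-1.301,0.423,1.63,0,1.089,-0.019])
import cv2,numpy as np
I={c:read_camera(c) for c in("top","side")}
for c in I: cv2.imwrite(f"pics/{c}3.png",I[c][:,:,::-1])
a=I["top"][200:265,170:235];b=I["side"][210:340,210:370]
cv2.imwrite("pics/r3.png",np.hstack([cv2.resize(a,(390,390),interpolation=2),cv2.resize(b,(400,390),interpolation=2)])[:,:,::-1])
```

```text
gripped width mm 13.670704263182003 Fz -1.89 t 50.5917
hit True dz mm -0.4 F [ 0.3 -0.2  4. ] T [ 0.13 -0.19  0.03] t 53.9667
released 56.1417
```

View pics/r3.png

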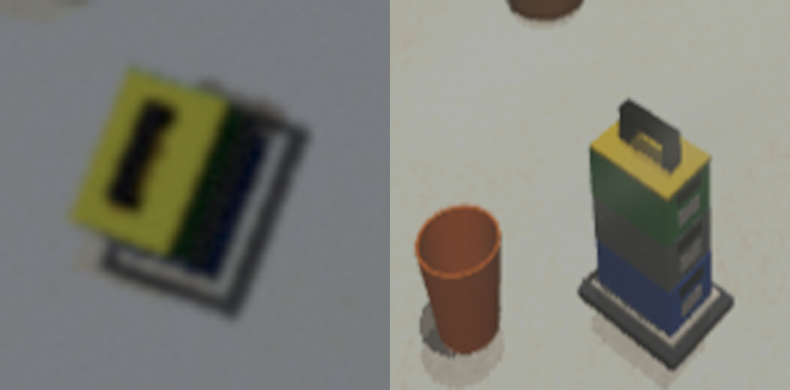

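View pics/side3.png

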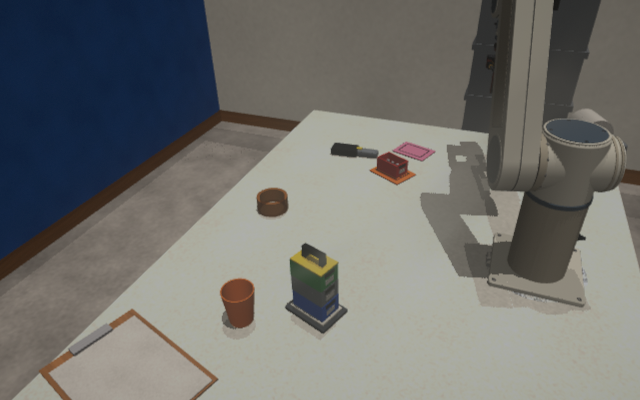

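The tower is straight with the lid flush at about (314,262) in the side view. Red is on the orange plate at about (392,167), and the cup, tape and scanner are where they were.

```bash
python3 -c "
from station import *;wait(.3);print(get_ft_force(),get_time());job_done()"
```

```text
[ 0.38116247  0.23435986 -0.04184813] 59.975
the job is handed in; nothing more can be done
```

The red box now stands on the orange returns plate, and the tower on the base is blue, grey, green and lid, built in that order. I handed the job in at 60 s of the 144 s limit.

- **Seating:** every piece touched down within 0.4 mm of its fully seated height.
- **Final pictures:** the tower looks straight with the lid flush, and the cup, tape and scanner look unmoved. The arm was clear of everything, with almost no force reading at the wrist.
- **Failed check:** the automatic fit of the red box's position on the plate did not work, probably because its red was hard to separate from the orange. I judged that placement by eye from enlarged crops, where it sits squarely inside the rectangle.
- **Disagreement:** before pickup, the two cameras differed by up to about 5 mm in y for the loose pieces. Reflections on the table skewed the side view, so I relied mostly on the top view.

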